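Wheel the jar caddy into its bay and nose it up to the bump rail

TASK

Push the jar caddy, keeping its wheels on the counter, until its front castors trail straight, then steer it into its taped bay, over the wheel-stop strip, and press its two red buffers against the bump rail with a steady 7 N or so for a moment, never more than 12 N. Let go and leave it standing there, its front castors between strip and rail, centred and square in the bay, with the three jars upright on it and everything else on the counter undisturbed.

Things in the scene. Friction and masses are not known exactly. Their poses are not given: they have to be found in the camera images.
- caddy: Stainless caddy on four 32 mm wheels: tray 220 mm long (its x), 150 mm wide (its y), rim 67 mm above the counter. Origin: on the counter under the tray's centre; x points forward, from push handle to the two red buffers in front. Fixed rear wheels at x = -85 mm, y = +/-58 mm; swivel castors on upright axes at x = +85 mm, y = +/-58 mm. About 1.2 kg with its jars. Sideways its rear wheels only skid.
- caddy_handle (a point): Middle of the caddy's push handle: a level bar, 12 mm thick, lying along the caddy's y axis, 100 mm of it free between the uprights, 150 mm above the counter, at x = -120 mm in the caddy's frame. Clear above and on both sides (jar lids are 125 mm above the counter). Axes as the caddy's.
- caddy_nose (a point): Point midway between the front faces of the two red buffers (24 mm discs at y = +/-50 mm), at x = +125 mm, y = 0, 85 mm above the counter. Axes as the caddy's.
- castor_l (a joint): Swivel angle of the front left (+y) castor: 0 (or a whole turn either way) when its wheel trails straight behind its swivel axis, positive turned anticlockwise seen from above. Starts turned well out of line.
- castor_r (a joint): Swivel angle of the front right (-y) castor, in the same sense. Starts turned well out of line.
- castor_l_tread (a point): Centre of the front left castor's 32 mm wheel, 18 mm from its swivel axis: when trailing straight it is at x = +67 mm in the caddy's frame, 18 mm behind the axis.
- castor_r_tread (a point): Centre of the front right castor's wheel, likewise.
- bay: The caddy's parking bay: an outline of yellow tape, 228 mm wide, closed at the far end by a fixed black rubber-covered bump rail. Its x axis is the parking direction, towards the rail; y = 0 is its centre line. Origin: on the counter, about where the caddy's origin is when it is parked.
- rail_face (a point): Nominal middle of the bump rail's near face: x = +127 mm in the bay's frame, 85 mm up, axes as the bay's. The rail, a level tube 25 mm thick and 260 mm long, is clamped on slotted feet up to 8 mm nearer or farther along x than this point (which does not show it), so it must be found by feel. It stays put and hardly gives.
- wheel_stop (a point): Middle of the top of the aluminium wheel-stop strip: 3 mm high, 16 mm wide, 224 mm long, lying across the bay at x = +45 mm in the bay's frame. The front castors must roll over it (about 2 to 6 N of push) and then stand between it and the rail; the rear wheels stay in front of it. Axes as the bay's.
- jar_a: Small yellow jar with a red lid, 54 mm across, 75 mm tall, standing loose on the caddy's tray. Origin: centre of its underside; z axis up.
- jar_b: Small red jar with a black lid, 54 mm across, 75 mm tall, standing loose on the caddy's tray. Origin: centre of its underside; z axis up.
- jar_c: Small amber jar with a black lid, 54 mm across, 75 mm tall, standing loose on the caddy's tray. Origin: centre of its underside; z axis up.
- kettle: White electric kettle, about 160 mm across and 210 mm tall, standing to the left; stays where it is. Origin: centre of its underside.
- oil_bottle: Green glass bottle with a red cap, 70 mm across, 260 mm tall; stays where it is. Origin: centre of its underside.
- pickle_jar_a: Amber pickle jar with a red lid, 84 mm across, 125 mm tall, beyond the caddy's start; stays where it is. Origin: centre of its underside.
- pickle_jar_b: A second such pickle jar, 84 mm across, 125 mm tall; stays where it is. Origin: centre of its underside.
- olive_jar: Green jar with a black lid, 72 mm across, 100 mm tall; stays where it is. Origin: centre of its underside.

How it is judged:
By the outcome, as a careful person would: the job done as asked, in the order asked, and still so for the second after the job is handed in, with the robot touching nothing.
It also fails if it takes over 64 s, if anything falls off the work surface, if the arm or the gripper's body presses on something with over 40 N, if the wrist force passes 120 N, or if a joint passes its speed limit or range.

ROBOT

A 7-joint arm with a two-finger parallel gripper is mounted at the origin on the work surface. World frame = base frame: x ahead of the robot, y to its left, z up, the work surface at z = 0. Lengths are in m, angles in degrees, forces in N, time in s.
With the tool pointing down it reaches from about 0.35 to 0.775 m from the base axis. Payload 3.1 kg.
Tool frame: the origin (TCP) lies at the very end of the fingers, on their centre line; the grasp point (between the pads) lies 19 mm behind it (arm.hold_point_z is the distance from the TCP to the grasp point, in m); z points along the fingers, y is the direction in which the jaws open and shut (so a half turn about z gives the same grasp; the last joint's range is limited). The gripper opens to 85 mm and grips with 20 to 120 N. Pads are 22 mm wide; open, the fingers measure 114 mm over their backs; the gripper's body (76 mm by 85 mm) begins 54 mm behind the grasp point. The pads swing forward as they close: fully open they stand 13 mm farther back than shut.
Start: joints at [-73.436, 17.813, 0.802, 86.603, -0.252, 75.585, -1.558], TCP at [0.179, 0.52, 0.231] pointing down, gripper open.
Joint ranges: [-154.91, 154.91], [-16.99, 109.72], [-72.82, 74.43], [7.12, 147.25], [-82.49, 262.49], [11.32, 116.49], [-174.64, 174.64]. Speed limits (degrees/s): [159.86, 159.86, 180, 180, 180, 180, 180].

INTERFACE

Orientations are given as a 3x3 rotation matrix whose columns are the frame's x, y, z axes.
In Python, from station import arm, fingers, solve_ik, readout, vision gives the robot as it stands. The module is installed in compiled form; this text tells all that it offers. Calls block until the motion is done:
- arm.move_ptp(position, orientation): joint-space move of the TCP to a pose.
- arm.servo_line(position, attitude=None, feed=0.15, force_limit=None): straight line of the TCP; attitude=None keeps the orientation; feed is the mean speed in m/s. With force_limit (N) it stops when the force on the tool has changed by that much, and returns True; else False.
- arm.goto_joints(angles): joint-space move.
- fingers.ungrasp() and fingers.grab(): open the fingers fully, or close them until they stop; the grip force is fixed at half the most.
- arm.dwell(seconds).
- solve_ik(position, orientation): joint angles nearest the present ones, or None.
- readout.read_state(): the state.
- vision.get_image(name): name is "side" or "top" or "wrist"; returns (picture, depth): 420x560x3 uint8, blue, green, red; 420x560 float32, m along the optical axis (not along the pixel's ray), 0 where there is no reading.
- vision.calibration(name): a dict with "fx", "fy", "cx", "cy" (pixels), "view" (4x4, takes a point from world to camera coordinates). Camera axes: x right, y up, looking along -z (the intrinsics and any distortion apply to the point x, -y, -z); pixel columns grow to the right and rows downward; lengths in m; the calibration is good to about 2 mm. A picture is of the moment at which its call begins: read the wrist's pose just before it. calibration takes no time and is no camera call; for the wrist camera it gives the pose at the moment of the call.
A pose or a line that the arm cannot do raises arm.Unreachable and nothing moves.
- arm.finish_job(): hands the job in, once; it reports no verdict.
Trained networks look in the newest picture that a camera, given by its name, has taken for a name from the list of things; names that differ only in an ending like _2 or _b are one class to them, and where a whole thing is asked for, a point or a joint stands for the part that bears it (a point fixed in the world has none). Each returns a list of dicts, best first, with "conf" (0 to 1); they miss things now and then, are a little off and sometimes report something else, mostly with a low value. They report only what shows in the picture. A call takes as long as a camera call.
- vision.boxes_of(query, camera): "centre" ([x, y, z] in m, in world coordinates, good to about 4 mm: the middle of the surface that is visible of it).
The state is a dict: "clock": time; "joint_pos": joint angles; "qd": joint speeds; "effort": joint torques, N m; "tool_pos": TCP position; "ee_rot": TCP orientation; "contact_force": force on the tool from outside, world axes, zero at the start; "wrist_torque": the same for the moment, N m; "opening": finger opening in m.
Only numpy, scipy, OpenCV 4.12 (cv2) and the standard library are available. Lean on these libraries where they do the work, as an engineer would, in place of code of your own. Each camera call takes 0.05 s, during which the arm holds its last target. There are 200 camera calls.

## Working session

There is one attempt and no reset: what is moved stays moved. The work goes in short steps, each a Python script; the robot and the scene stay as the last script left them, time stands still between calls to the robot, and variables do not carry over. Pictures are saved under pics/ and viewed, about 8 in all and at most 12, crops included, and the job is handed in when it is done.

```bash
mkdir -p pics; ls; python3 - <<'E'
from station import *
import cv2,numpy as np
s=readout.read_state();print(s)
for c in("top","side"):
    im,d=vision.get_image(c);cv2.imwrite(f"pics/{c}0.png",im);np.save(f"pics/{c}0d.npy",d)
    k=vision.calibration(c);print(c,{a:(np.round(b,4).tolist()) for a,b in k.items()})
    for q in("caddy","caddy_handle","caddy_nose","castor_l_tread","wheel_stop","bay","rail_face","jar_a","jar_b","jar_c","kettle","oil_bottle","pickle_jar_a","olive_jar"):
        try:print(q,[(np.round(o["centre"],3).tolist(),round(o["conf"],2)) for o in vision.boxes_of(q,c)])
        except Exception as e:print(q,e)
E
```

```text
pics
{'clock': 0.0, 'joint_pos': array([-73.43684192,  17.86155479,   0.80024854,  86.69592932,
        -0.25401607,  75.5820884 ,  -1.55930061]), 'qd': array([ 0.07488817,  0.11684916,  0.12022861,  0.05795746, -0.0231006 ,
       -0.0194421 ,  0.01565729]), 'effort': array([-2.60910832e-05, -3.79918528e+01,  1.46283768e-01, -2.30585289e+01,
        1.24858750e-02,  1.38624228e-02, -1.71758262e-05]), 'tool_pos': array([0.17835285, 0.51948698, 0.23018229]), 'ee_rot': array([[-9.45813798e-01,  3.24708689e-01, -7.25770655e-04],
       [ 3.24709495e-01,  9.45811020e-01, -2.29303556e-03],
       [-5.81266849e-05, -2.40444929e-03, -9.99997108e-01]]), 'contact_force': array([-0.13004634,  0.53547972, -0.43079329]), 'wrist_torque': array([-0.0184958 ,  0.01988909,  0.02455676]), 'opening': 0.08581764002415979}
top {'fx': 530.5789, 'fy': 530.5789, 'cx': 274.4454, 'cy': 206.7144, 'view': [[-0.0155, -0.9998, 0.0109, 0.0494], [0.9956, -0.0144, 0.0926, -0.5339], [-0.0924, 0.0123, 0.9956, -1.6585], [0.0, 0.0, 0.0, 1.0]]}
caddy [([0.475, -0.111, 0.051], 0.93), ([0.489, 0.338, 0.001], 0.33)]
caddy_
[... 1322 characters left out ...]
 0.284, 0.002], 0.67)]
bay [([0.477, 0.378, 0.009], 0.94), ([0.337, 0.456, 0.124], 0.39)]
rail_face [([0.476, 0.38, 0.006], 0.63)]
jar_a [([0.494, -0.154, 0.106], 0.66), ([0.422, -0.164, 0.107], 0.64), ([0.434, -0.076, 0.114], 0.64)]
jar_b [([0.494, -0.154, 0.106], 0.66), ([0.422, -0.164, 0.107], 0.64), ([0.434, -0.076, 0.114], 0.64)]
jar_c [([0.494, -0.154, 0.106], 0.66), ([0.422, -0.164, 0.107], 0.64), ([0.434, -0.076, 0.114], 0.64)]
kettle [([0.532, 0.518, 0.12], 0.7)]
oil_bottle [([0.335, 0.456, 0.121], 0.73)]
pickle_jar_a [([0.54, -0.51, 0.102], 0.78), ([0.637, -0.465, 0.112], 0.6), ([0.422, -0.167, 0.111], 0.58), ([0.493, -0.152, 0.111], 0.33)]
olive_jar [([0.34, -0.446, 0.078], 0.64)]
```

View pics/top0.png

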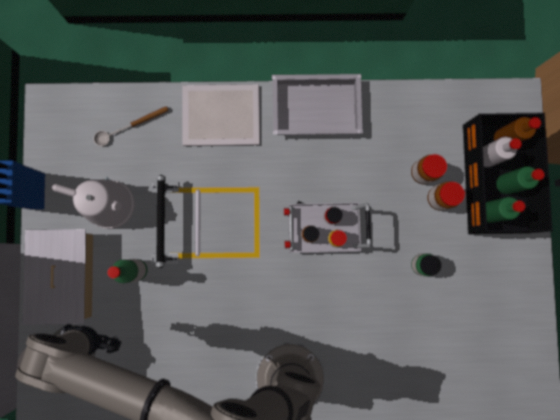

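View pics/side0.png

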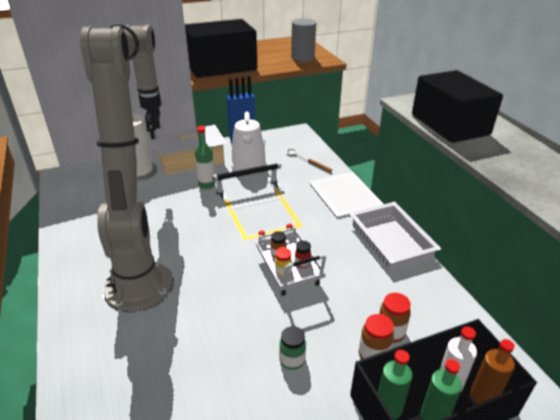

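The top view shows the caddy at (330,228) with its buffers to the left at (287,212) and (288,244). Its handle is on the right at (367,228). The bay tape spans rows 188-257, the strip is at column 197 and the rail at column 160. So parking is along about +y, and the path is clear of the kettle and oil bottle. Next I'll measure the poses from the depth data.

```bash
cat > h.py <<'E'
from station import *
import cv2,numpy as np
def cloud(d,k):
    v,u=np.mgrid[:d.shape[0],:d.shape[1]]
    P=np.stack([(u-k["cx"])/k["fx"]*d,-(v-k["cy"])/k["fy"]*d,-d],-1)
    V=np.array(k["view"]);return (P-V[:3,3])@V[:3,:3]
def at_z(u,v,z,k):
    V=np.array(k["view"]);r=V[:3,:3].T@np.array([(u-k["cx"])/k["fx"],-(v-k["cy"])/k["fy"],-1.]);c=-V[:3,:3].T@V[:3,3]
    return c+r*(z-c[2])/r[2]
def proj(p,k):
    V=np.array(k["view"]);c=V[:3,:3]@np.asarray(p)+V[:3,3];return np.array([k["cx"]+k["fx"]*c[0]/-c[2],k["cy"]-k["fy"]*c[1]/-c[2]])
E
python3 - <<'E'
from h import *
im=cv2.imread("pics/top0.png");d=np.load("pics/top0d.npy");k=vision.calibration("top");W=cloud(d,k)
hsv=cv2.cvtColor(im,cv2.COLOR_BGR2HSV)
x,y,z=W[...,0],W[...,1],W[...,2]
def stat(m,n):
    p=W[m];print(n,len(p),p.mean(0).round(4) if len(p) else'',np.ptp(p,axis=0).round(3) if len(p) else '')
    return p
reg=(x>.33)&(x<.62)&(y>-.32)&(y<.02)
h=stat(reg&(z>.138)&(z<.17),"handle")
if len(h): print(np.polyfit(h[:,0],h[:,1],1))
red=((hsv[...,0]<8)|(hsv[...,0]>172))&(hsv[...,1]>130)
r=red&(x>.33)&(x<.62)&(y>-.04)&(y<.06)
n,l,_,c=cv2.connectedComponentsWithStats(r.astype(np.uint8))
for i in range(1,n): stat(l==i,"red %s"%c[i].round(1)); print(at_z(*c[i],.09,k).round(4))
yel=(hsv[...,0]>18)&(hsv[...,0]<34)&(hsv[...,1]>120)&(y>.05)&(y<.42)&(x>.3)&(x<.68)&(abs(z)<.02)
p=stat(yel,"tape")
v,u=np.nonzero(yel)
pw=np.array([at_z(a,b,0,k) for a,b in zip(u,v)])
print(cv2.minAreaRect(pw[:,:2].astype(np.float32)*1000))
for nm,s in(("far",pw[:,0]>.57),("near",pw[:,0]<.41)):
    q=pw[s];q=q[(q[:,1]>q[:,1].min()+.02)];print(nm,np.polyfit(q[:,1],q[:,0],1),q.mean(0).round(4))
q=pw[(pw[:,0]>.4)&(pw[:,0]<.58)&(pw[:,1]<.2)];print("end",np.polyfit(q[:,0],q[:,1],1),q.mean(0))
# rail: dark
rl=(x>.34)&(x<.64)&(y>.3)&(y<.42)&(z>.085)&(z<.11);q=stat(rl,"rail");print(np.polyfit(q[:,0],q[:,1],1))
# tray rim
t=reg&(z>.055)&(z<.08)&(im.max(2)>0);q=stat(t,"rim");print(cv2.minAreaRect(q[:,:2].astype(np.float32)*1000))
b=np.zeros(im.shape);
big=cv2.resize(im[170:290,140:420],None,fx=2.8,fy=2.8,interpolation=cv2.INTER_CUBIC);cv2.imwrite("pics/c0.png",big)
E
```

```text
handle 189 [ 0.4663 -0.2293  0.1536] [0.127 0.014 0.027]
[ 0.01115551 -0.23445593]
red [286.3 211.5] 30 [0.5129 0.0064 0.0947] [0.016 0.015 0.015]
[0.5133 0.0063 0.09  ]
red [287.2 244.1] 32 [0.414  0.0055 0.0947] [0.018 0.015 0.018]
[0.4141 0.0053 0.09  ]
tape 1057 [0.4838 0.1846 0.0006] [0.228 0.259 0.029]
((489.53778076171875, 220.4206085205078), (257.9316711425781, 227.7766571044922), 89.26799774169922)
far [0.00683638 0.59329746] [0.5949 0.2325 0.    ]
near [0.0107302  0.38224578] [0.3847 0.2313 0.    ]
end [-0.0049384   0.10326077] [4.88221766e-01 1.00849741e-01 7.79103877e-19]
rail 758 [0.4885 0.3881 0.0951] [0.279 0.032 0.021]
[-0.00530943  0.39072043]
rim 482 [ 0.4675 -0.1216  0.0631] [0.152 0.234 0.025]
((466.3109130859375, -103.8033676147461), (150.38796997070312, 233.18780517578125), 0.6681804060935974)
```

View pics/c0.png

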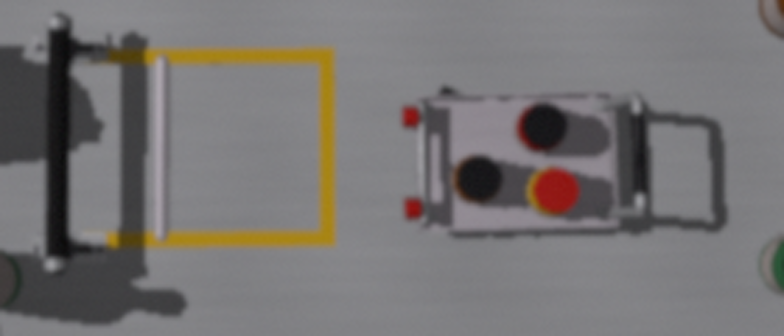

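The crop shows the handle bar at crop column 640; the U-shape to its right is only its shadow. Buffers are at crop (410,116) and (412,208), the strip at column 161 and the rail at column 58. The caddy heads about +0.6° from +y and the bay about -0.4°, with the bay's centre line roughly 25 mm further in +x. I'll hover over the handle, clear of the bottle, and refine with the wrist camera.

```bash
cat >> h.py <<'E'
def R(psi):  # tool down, jaws along heading; psi rad ccw from world +y
    s,c=np.sin(psi),np.cos(psi);return np.array([[-c,-s,0],[-s,c,0],[0,0,-1.]])
def st(tag=""):
    s=readout.read_state();e=s["ee_rot"];print(tag,"t%.1f"%s["clock"],s["tool_pos"].round(4),"yaw%.2f"%np.degrees(np.arctan2(-e[0,1],e[1,1])),"F",s["contact_force"].round(2),"M",s["wrist_torque"].round(2),"op%.4f"%s["opening"],flush=True);return s
E
python3 - <<'E'
from h import *
s=st();arm.servo_line(s["tool_pos"]+[0,0,.13],feed=.25)
arm.move_ptp([.4663,-.2293,.34],R(.011));st("hover")
k=vision.calibration("wrist");im,d=vision.get_image("wrist");cv2.imwrite("pics/w1.png",im)
W=cloud(d,k);x,y,z=W[...,0],W[...,1],W[...,2]
m=(z>.147)&(z<.166)&(d>0)&(abs(x-.466)<.047)&(abs(y+.229)<.03);p=W[m]
print(m.sum());
if len(p): print(p.mean(0).round(4),p.min(0).round(4),p.max(0).round(4),np.polyfit(p[:,0],p[:,1],1))
m=(z>.138)&(z<.17)&(d>0)&(abs(x-.466)<.1)&(abs(y+.229)<.03);p=W[m];print(len(p),p.min(0).round(4),p.max(0).round(4))
print(vision.boxes_of("caddy_handle","wrist"))
E
```

```text
t1.5 [0.1786 0.5202 0.2313] yaw-18.95 F [-0.91 -0.62 -0.94] M [-0.02  0.03  0.05] op0.0853
hover t5.0 [ 0.4669 -0.2282  0.3399] yaw0.76 F [-0.28  0.52 -0.89] M [-0.01 -0.06  0.07] op0.0857
926
[ 0.4634 -0.2315  0.1545] [ 0.4191 -0.2377  0.1487] [ 0.513  -0.2249  0.1578] [ 0.00465703 -0.23361763]
1218 [ 0.4019 -0.2379  0.1394] [ 0.5316 -0.2249  0.1578]
[{'centre': [0.4665, -0.1017, 0.0483], 'conf': 0.83}, {'centre': [0.4279, -0.1545, 0.1267], 'conf': 0.68}]
```

View pics/w1.png

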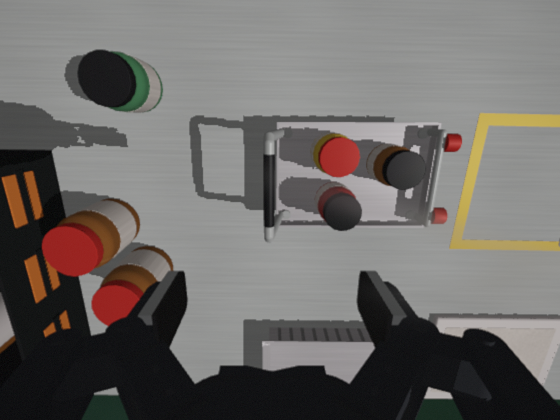

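The wrist view confirms the handle bar at (270,185) with nothing around it, and the jars at (338,156), (403,168) and (342,210). Its centre is about (0.4665, -0.231). Next I'll descend and grip.

```bash
python3 - <<'E'
from h import *
p=np.array([.4665,-.231,.131])
arm.servo_line(p+[0,0,.06],R(.010),feed=.2);st()
print(arm.servo_line(p,R(.010),feed=.06,force_limit=6));st("down")
fingers.grab();st("grip")
im,d=vision.get_image("side");cv2.imwrite("pics/s1.png",cv2.resize(im[200:310,220:360],None,fx=5,fy=5,interpolation=cv2.INTER_CUBIC))
E
```

```text
t6.0 [ 0.4673 -0.2314  0.1921] yaw0.58 F [ 0.1  -0.71  0.54] M [ 0.   -0.01  0.02] op0.0855
False
down t7.1 [ 0.4669 -0.2312  0.1314] yaw0.57 F [ 0.04 -1.    0.85] M [-0.02 -0.01 -0.02] op0.0855
grip t7.8 [ 0.4666 -0.2311  0.1312] yaw0.57 F [-0.14 -0.38  1.88] M [-0.01  0.06  0.  ] op0.0100
```

View pics/s1.png

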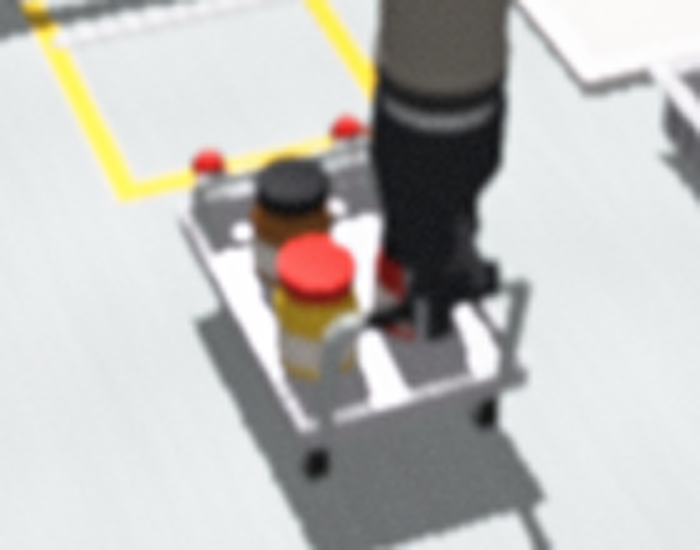

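The bar is gripped (opening 10 mm) and the wheels are on the counter. Now I'll push straight along the caddy's heading, watching the forces and castors.

```bash
python3 - <<'E'
from h import *
psi=.010;h=np.array([-np.sin(psi),np.cos(psi),0]);p=np.array([.4666,-.231,.131])
for s,f in((.015,.02),(.06,.04),(.105,.05)):
    print(arm.servo_line(p+h*s,R(psi),feed=f,force_limit=15));st(s)
k=vision.calibration("top");im,d=vision.get_image("top");st()
cv2.imwrite("pics/t2.png",im);hsv=cv2.cvtColor(im,cv2.COLOR_BGR2HSV);W=cloud(d,k)
red=((hsv[...,0]<8)|(hsv[...,0]>172))&(hsv[...,1]>130)&(W[...,1]>.06)&(W[...,1]<.16)&(abs(W[...,0]-.47)<.12)
n,l,_,c=cv2.connectedComponentsWithStats(red.astype(np.uint8))
for i in range(1,n): print((l==i).sum(),at_z(*c[i],.09,k).round(4),W[l==i].mean(0).round(4))
im,d=vision.get_image("side");cv2.imwrite("pics/s2.png",cv2.resize(im[190:290,200:340],None,fx=5,fy=5,interpolation=cv2.INTER_CUBIC))
E
```

```text
False
0.015 t8.8 [ 0.4666 -0.2154  0.131 ] yaw0.60 F [-0.41 -0.12  1.78] M [0.09 0.14 0.07] op0.0101
False
0.06 t10.0 [ 0.466  -0.1706  0.131 ] yaw0.57 F [-0.86 -0.18  5.31] M [0.17 0.23 0.09] op0.0100
False
0.105 t11.1 [ 0.4654 -0.1235  0.131 ] yaw0.70 F [-1.13  0.93  6.16] M [0.12 0.3  0.15] op0.0100
 t11.1 [ 0.4654 -0.1235  0.131 ] yaw0.70 F [-1.8   0.96  6.36] M [0.06 0.33 0.04] op0.0094
1 [ 0.7255 -0.7003  0.09  ] [0.3791 0.0621 1.7002]
1 [ 0.6633 -0.424   0.09  ] [0.3791 0.0621 1.7002]
1 [ 0.6283 -0.4781  0.09  ] [0.3791 0.0621 1.7002]
1 [ 0.6116 -0.7868  0.09  ] [0.3791 0.0621 1.7002]
1 [ 0.544  -0.5297  0.09  ] [0.3791 0.0621 1.7002]
1 [ 0.5382 -0.7143  0.09  ] [0.3791 0.0621 1.7002]
25 [0.5111 0.1145 0.09  ] [0.5106 0.1143 0.0959]
27 [0.4115 0.1127 0.09  ] [0.4114 0.1125 0.0956]
1 [0.3297 0.5361 0.09  ] [0.3791 0.0621 1.7002]
```

View pics/s2.png

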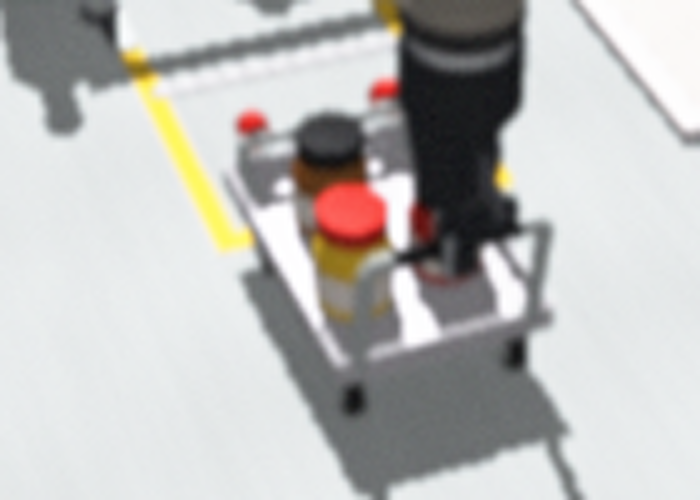

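The caddy has rolled 107 mm straight with low forces, the jars are standing, and the castors should be trailing by now (trail 18 mm). Next is a quintic lane change of about 24 mm with the rear axle following the path. I'll then check before the strip.

```bash
cat >> h.py <<'E'
def caddy():  # nose/handle seen from top
    k=vision.calibration("top");s=st("look");im,d=vision.get_image("top");hsv=cv2.cvtColor(im,cv2.COLOR_BGR2HSV);W=cloud(d,k)
    T=s["tool_pos"]
    red=((hsv[...,0]<8)|(hsv[...,0]>172))&(hsv[...,1]>130)&(abs(W[...,1]-T[1]-.237)<.03)&(abs(W[...,0]-T[0])<.14)&(W[...,2]>.07)&(W[...,2]<.115)
    n,l,S,c=cv2.connectedComponentsWithStats(red.astype(np.uint8))
    b=sorted([tuple(at_z(*c[i],.09,k)[:2]) for i in range(1,n) if S[i,4]>8])
    b=np.array(b);print("buffers",b.round(4).tolist())
    if len(b)==2:
        m=b.mean(0);e=b[1]-b[0];print("sep %.4f yaw(buf) %.4f yaw(nose-tool) %.4f tool yaw %.4f; bay line x at nose %.4f, nose %.4f"%(np.hypot(*e),np.arctan2(e[1],e[0]),-np.arctan2(m[0]-T[0],m[1]-T[1]),np.arctan2(-s["ee_rot"][0,1],s["ee_rot"][1,1]),.4895+.007*(m[1]-.22),m[0]))
    return im
E
python3 - <<'E'
from h import *
from scipy.interpolate import BPoly
y0,y1=-.0885,.09
f=BPoly.from_derivatives([y0,y1],[[.465,-.014,0],[.4886,.007,0]]);df=f.derivative()
for y in np.linspace(y0,y1,9)[1:]:
    psi=-np.arctan(df(y));h=np.array([-np.sin(psi),np.cos(psi),0])
    H=np.array([f(y),y,.1313])-.035*h
    if arm.servo_line(H,R(psi-.003),feed=.05,force_limit=18): print("STOP");st();break
    st("%.3f"%y)
im=caddy();cv2.imwrite("pics/t3.png",cv2.resize(im[170:290,140:420],None,fx=2.8,fy=2.8,interpolation=cv2.INTER_CUBIC))
E
```

```text
-0.066 t11.8 [ 0.4637 -0.1001  0.1311] yaw-2.14 F [-0.55 -0.03  2.1 ] M [0.18 0.15 0.04] op0.0101
-0.044 t12.4 [ 0.4621 -0.0786  0.1311] yaw-7.70 F [-1.02 -0.33  2.39] M [0.2  0.14 0.07] op0.0098
-0.022 t13.1 [ 0.4633 -0.0558  0.1311] yaw-12.36 F [-1.05  1.74  1.74] M [0.2  0.17 0.11] op0.0099
0.001 t13.7 [ 0.4677 -0.0328  0.1312] yaw-14.23 F [-0.5  -0.07  0.63] M [0.17 0.14 0.04] op0.0100
0.023 t14.3 [ 0.4742 -0.0103  0.1312] yaw-12.73 F [ 0.11  0.36 -1.02] M [ 0.14  0.1  -0.09] op0.0100
0.045 t14.9 [0.4811 0.0114 0.1313] yaw-8.46 F [ 0.36  0.91 -1.32] M [ 0.15 -0.15 -0.09] op0.0100
0.068 t15.5 [0.4864 0.0335 0.1313] yaw-3.24 F [ 1.89  1.06 -3.38] M [ 0.13 -0.33 -0.14] op0.0102
0.090 t16.1 [0.4883 0.0559 0.1313] yaw-0.50 F [ 0.89  0.24 -2.54] M [ 0.14 -0.27 -0.04] op0.0100
look t16.1 [0.4883 0.0559 0.1313] yaw-0.50 F [ 0.89  0.24 -2.54] M [ 0.14 -0.27 -0.04] op0.0100
buffers [[0.4408, 0.2953], [0.5409, 0.2945]]
sep 0.1001 yaw(buf) -0.0077 yaw(nose-tool) -0.0106 tool yaw -0.0087; bay line x at nose 0.4900, nose 0.4908
```

View pics/t3.png

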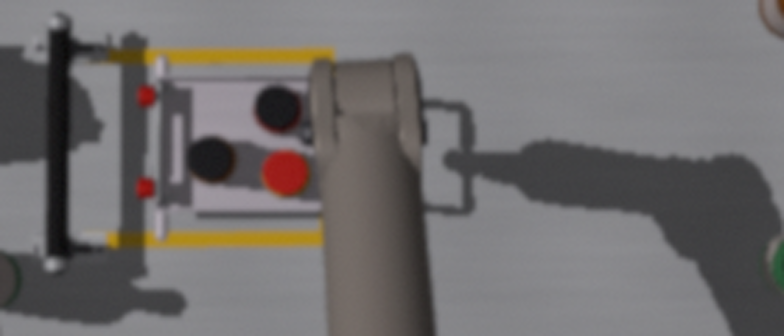

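At this point the buffers are at crop (146,96) and (146,188), midway between the tape lines. The caddy is centred within 1 mm and square within 0.3°, and the jars are standing. Next I'll cross the strip slowly, with the handle slightly lower so the rear wheels can't lift.

```bash
python3 - <<'E'
from h import *
def go(y,z,feed,fl):
    r=arm.servo_line([.4884+.007*(y-.056),y,z],R(-.007),feed=feed,force_limit=fl);s=st("%.3f z%.4f %s"%(y,z,r));return r,s
go(.066,.1306,.02,12)
r,s=go(.080,.1304,.025,12)
y=.080
while y<.1149 and s["clock"]<40:
    y+=.005;r,s=go(y,.1304,.015,10)
    if r:break
caddy()
E
```

```text
0.066 z0.1306 False t16.8 [0.4888 0.0668 0.131 ] yaw-0.36 F [-0.68  0.5   3.51] M [ 0.09 -0.    0.04] op0.0099
0.080 z0.1304 False t17.5 [0.4889 0.0804 0.131 ] yaw-0.39 F [-0.58  1.01  5.67] M [0.02 0.13 0.06] op0.0095
0.085 z0.1304 False t18.0 [0.4889 0.0852 0.131 ] yaw-0.40 F [0.18 0.11 6.36] M [-0.06  0.14  0.13] op0.0101
0.090 z0.1304 False t18.5 [0.4888 0.0877 0.131 ] yaw-0.49 F [-1.11 -3.33  7.16] M [-0.85  0.23  0.11] op0.0099
0.095 z0.1304 False t19.0 [0.4888 0.0951 0.1304] yaw-0.41 F [-0.17 -0.72  3.49] M [-0.23 -0.01  0.05] op0.0106
0.100 z0.1304 False t19.5 [0.4888 0.1016 0.1304] yaw-0.33 F [0.55 2.22 3.62] M [ 0.44 -0.19  0.02] op0.0101
0.105 z0.1304 False t19.9 [0.4889 0.1057 0.1306] yaw-0.37 F [0.31 1.84 4.85] M [ 0.4  -0.06  0.05] op0.0101
0.110 z0.1304 False t20.4 [0.4889 0.1104 0.1308] yaw-0.39 F [-0.19  2.19  5.08] M [ 0.39  0.04 -0.01] op0.0099
0.115 z0.1304 False t20.9 [0.4889 0.1144 0.1309] yaw-0.42 F [0.09 0.1  6.46] M [-0.01  0.13  0.07] op0.0099
look t20.9 [0.4889 0.1144 0.1309] yaw-0.42 F [0.09 0.1  6.46] M [-0.01  0.13  0.07] op0.0099
buffers [[0.4399, 0.3525], [0.5393, 0.3532]]
sep 0.0994 yaw(buf) 0.0062 yaw(nose-tool) -0.0028 tool yaw -0.0074; bay line x at nose 0.4904, nose 0.4896
```

The castors are over the strip: 3.3 N while climbing, then a downhill pull. Now I'll feel for the rail in 1.5 mm steps.

```bash
python3 - <<'E'
from h import *
def go(y,z,feed,fl):
    r=arm.servo_line([.4888+.007*(y-.115),y,z],R(-.007),feed=feed,force_limit=fl);s=st("%.4f %s"%(y,r));return r,s
y=.115
while y<.142:
    y+=.0015;r,s=go(y,.1306,.015,5)
    if r or s["contact_force"][1]<-2.2:break
arm.dwell(.3);
for i in range(3): arm.dwell(.1);st("hold")
E
```

```text
0.1165 False t21.2 [0.4889 0.1156 0.131 ] yaw-0.44 F [-0.03 -0.07  5.87] M [-0.07  0.12  0.01] op0.0098
0.1180 False t21.5 [0.4889 0.117  0.131 ] yaw-0.44 F [-0.7  -0.58  6.74] M [-0.08  0.1  -0.02] op0.0098
0.1195 False t21.7 [0.4889 0.1184 0.131 ] yaw-0.44 F [-1.27 -0.75  6.62] M [-0.11  0.14  0.  ] op0.0101
0.1210 False t22.0 [0.4889 0.1199 0.131 ] yaw-0.44 F [-1.5  -0.2   7.41] M [-0.09  0.1   0.11] op0.0101
0.1225 False t22.2 [0.4889 0.1214 0.131 ] yaw-0.44 F [-0.67  0.64  6.5 ] M [-0.11  0.12  0.04] op0.0100
0.1240 False t22.5 [0.4889 0.1229 0.131 ] yaw-0.44 F [0.02 0.02 6.83] M [-0.14  0.17 -0.02] op0.0101
0.1255 False t22.7 [0.4889 0.1245 0.131 ] yaw-0.44 F [-1.01 -0.49  6.14] M [-0.09  0.15  0.01] op0.0098
0.1270 False t23.0 [0.4889 0.1259 0.131 ] yaw-0.44 F [-1.38 -0.11  6.94] M [-0.09  0.13  0.04] op0.0098
0.1285 False t23.2 [0.489  0.1275 0.131 ] yaw-0.44 F [-1.44 -1.1   5.74] M [-0.14  0.11  0.03] op0.0101
0.1300 False t23.5 [0.489 0.129 0.131] yaw-0.44 F [-0.49 -0.57  6.97] M [-0.1   0.11  0.01] op0.0098
0.1315 False t23.7 [0.489  0.1305 0.131 ] yaw-0.44 F [-1.35 -0.14  6.97] M [-0.11  0.15 -0.03] op0.0100
0.1330 False t24.0 [0.489  0.1306 0.131 ] yaw-0.49 F [-1.56 -1.48  8.56] M [-0.47  0.21  0.01] op0.0102
0.1345 False t24.2 [0.4889 0.1307 0.131 ] yaw-0.54 F [-1.99 -3.9   7.94] M [-0.89  0.21  0.08] op0.0100
hold t24.6 [0.4889 0.1307 0.131 ] yaw-0.54 F [-0.43 -4.41  8.9 ] M [-0.87  0.26  0.04] op0.0099
hold t24.7 [0.4889 0.1307 0.131 ] yaw-0.54 F [-1.19 -4.06  7.85] M [-0.91  0.24  0.11] op0.0101
hold t24.8 [0.489  0.1307 0.131 ] yaw-0.54 F [-1.79 -3.89  8.84] M [-0.88  0.22  0.07] op0.0098
```

Rail contact is at handle y = 0.1306, and the yaw settled by 0.1°, so the buffers are seating. Now I'll build up to about 7 N and hold.

```bash
python3 - <<'E'
from h import *
def meas(n=12,dt=.04):
    a=[]
    for i in range(n):
        s=readout.read_state();e=s["ee_rot"];a.append([*s["contact_force"],s["wrist_torque"][2],*s["tool_pos"][:2],np.degrees(np.arctan2(-e[0,1],e[1,1]))]);arm.dwell(dt)
    a=np.array(a);print(readout.read_state()["clock"],a.mean(0).round(4),"minFy",a[:,1].min().round(2));return a.mean(0)
y=.1345;m=meas()
for i in range(4):
    dF=7.3+m[1]           # baseline Fy about -0.3
    if abs(dF)<.4:break
    y+=np.clip(dF/1.6,-1.5,1.5)*1e-3
    arm.servo_line([.4889,y,.1306],R(-.007),feed=.006);m=meas();print("y",round(y,5))
m=meas(25)
caddy()
E
```

```text
25.3167 [-1.418  -4.2955  7.9972  0.0466  0.4889  0.1306 -0.544 ] minFy -5.27
26.2167 [-1.4358 -6.3774  8.7373  0.094   0.4889  0.1307 -0.5899] minFy -7.37
y 0.136
26.9667 [-1.6128 -7.0556  9.1876  0.0942  0.4889  0.1307 -0.6129] minFy -8.44
y 0.13658
28.0083 [-1.4576 -7.1067  8.8797  0.0963  0.4889  0.1307 -0.6132] minFy -8.49
look t28.0 [0.4889 0.1307 0.131 ] yaw-0.61 F [-1.45 -7.73  9.29] M [-1.48  0.28  0.11] op0.0102
buffers [[0.4411, 0.373], [0.5402, 0.3718]]
sep 0.0992 yaw(buf) -0.0126 yaw(nose-tool) -0.0071 tool yaw -0.0107; bay line x at nose 0.4906, nose 0.4906
```

Both buffers bear: the moment is 0.09 N m, against about 0.35 if only one touched. I'll even out the yaw slightly, hold steady, unload and let go.

```bash
python3 - <<'E'
from h import *
arm.servo_line([.4889,.1366,.1306],R(-.0105),feed=.006)
a=[]
for i in range(30): a.append([*readout.read_state()["contact_force"],readout.read_state()["wrist_torque"][2]]);arm.dwell(.05)
a=np.array(a);print(a.mean(0).round(3),a.std(0).round(2),a[:,1].min());st("pressed")
arm.servo_line([.4889,.1318,.1310],R(-.0105),feed=.01);arm.dwell(.2);st("unloaded")
fingers.ungrasp();s=st("open")
arm.servo_line([.4889,s["tool_pos"][1],.23],R(-.0105),feed=.08);st("up")
arm.move_ptp([.44,-.02,.33],R(0));st("away")
k=vision.calibration("top");im,d=vision.get_image("top");W=cloud(d,k);x,y,z=W[...,0],W[...,1],W[...,2]
m=(z>.148)&(z<.166)&(abs(x-.489)<.047)&(abs(y-.13)<.03);p=W[m];print(m.sum(),p.mean(0).round(4),np.polyfit(p[:,0],p[:,1],1))
hsv=cv2.cvtColor(im,cv2.COLOR_BGR2HSV);red=((hsv[...,0]<8)|(hsv[...,0]>172))&(hsv[...,1]>130)&(y>.34)&(y<.40)&(abs(x-.49)<.09)
n,l,S,c=cv2.connectedComponentsWithStats(red.astype(np.uint8))
print([at_z(*c[i],.09,k)[:2].round(4) for i in range(1,n) if S[i,4]>8])
for q in("jar_a","kettle","oil_bottle","pickle_jar_a","olive_jar"):print(q,[(np.round(o["centre"],3).tolist(),round(o["conf"],2)) for o in vision.boxes_of(q,"top")])
A=cv2.resize(im[170:290,140:420],None,fx=2,fy=2,interpolation=cv2.INTER_CUBIC)
im,d=vision.get_image("side");B=cv2.resize(im[120:260,180:320],None,fx=2.3,fy=2.3,interpolation=cv2.INTER_CUBIC)
o=np.zeros((240+B.shape[0],560,3),np.uint8);o[:240]=A;o[240:,:B.shape[1]]=B;cv2.imwrite("pics/f.png",o)
E
```

```text
[-1.55  -7.234  9.046  0.087] [0.43 0.51 0.37 0.03] -8.36772545925604
pressed t29.8 [0.4889 0.1307 0.131 ] yaw-0.82 F [-1.88 -7.54  8.88] M [-1.48  0.29  0.08] op0.0097
unloaded t30.6 [0.4889 0.1307 0.131 ] yaw-0.63 F [ 0.15 -2.34  4.8 ] M [-0.2   0.11  0.07] op0.0100
open t31.4 [0.4889 0.1318 0.131 ] yaw-0.60 F [ 0.9  -0.46 -0.57] M [0.01 0.05 0.03] op0.0854
up t32.8 [0.4885 0.1317 0.2293] yaw-0.60 F [-0.3   0.4  -0.25] M [-0.02  0.05  0.03] op0.0853
away t33.5 [ 0.4399 -0.0181  0.329 ] yaw0.13 F [-0.02  0.95  0.08] M [ 0.   -0.07  0.01] op0.0850
148 [0.4889 0.1322 0.1547] [-0.00571982  0.13499114]
[array([0.5402, 0.3718]), array([0.4407, 0.3731])]
jar_a [([0.471, 0.293, 0.123], 0.67), ([0.525, 0.217, 0.122], 0.64), ([0.488, 0.336, 0.003], 0.35)]
kettle [([0.55, 0.537, 0.178], 0.67)]
oil_bottle [([0.345, 0.46, 0.166], 0.85)]
pickle_jar_a [([0.552, -0.479, 0.123], 0.87), ([0.635, -0.432, 0.121], 0.64)]
olive_jar [([0.351, -0.413, 0.098], 0.7)]
```

View pics/f.png

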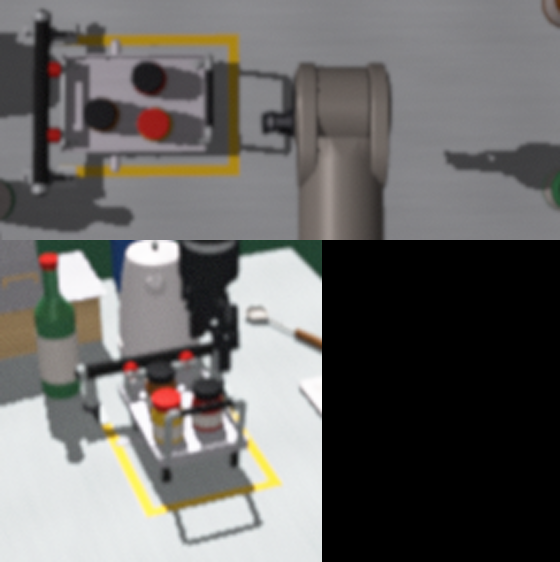

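The final picture shows the caddy in the bay with its buffers on the rail at (53,69) and (53,134), three jars upright and the rest undisturbed. One doubt remains: the moment did not change when I adjusted the yaw, so the two buffers may not have shared the load evenly. There is time left, so I'll press again with shut fingers at the middle of the handle. That leaves the yaw free, so the caddy can square itself against both buffers.

```bash
python3 - <<'E'
from h import *
fingers.grab();P=R(-.007)
arm.move_ptp([.4889,.085,.22],P)
arm.servo_line([.4889,.085,.137],P,feed=.1);b=st("behind")
def meas(n=10,dt=.04):
    a=[]
    for i in range(n): s=readout.read_state();a.append([*s["contact_force"],s["wrist_torque"][2],s["tool_pos"][1]]);arm.dwell(dt)
    a=np.array(a);print("t%.1f"%s["clock"],a.mean(0).round(4),a[:,1].min().round(2));return a.mean(0)
m0=meas();print(arm.servo_line([.4889,.125,.137],P,feed=.018,force_limit=3));s=st("touch")
m=meas();y=m[4]+max(0,m0[1]-m[1])/1600
for i in range(6):
    dF=7+(m[1]-m0[1])
    if abs(dF)<.5:break
    y+=np.clip(dF/1.8,-1.5,1.5)*1e-3
    arm.servo_line([.4889,y,.137],P,feed=.006);m=meas();print("y %.4f F %.2f"%(y,m0[1]-m[1]))
m=meas(22)
arm.servo_line([.4889,.08,.137],P,feed=.03)
arm.servo_line([.4889,.08,.25],P,feed=.15);arm.move_ptp([.44,-.02,.33],R(0));st("away")
k=vision.calibration("top");im,d=vision.get_image("top");W=cloud(d,k);x,yy,z=W[...,0],W[...,1],W[...,2]
q=(z>.148)&(z<.166)&(abs(x-.489)<.047)&(abs(yy-.13)<.03);p=W[q];print(q.sum(),p.mean(0).round(4),np.polyfit(p[:,0],p[:,1],1))
hsv=cv2.cvtColor(im,cv2.COLOR_BGR2HSV);red=((hsv[...,0]<8)|(hsv[...,0]>172))&(hsv[...,1]>130)&(yy>.34)&(yy<.40)&(abs(x-.49)<.09)
n,l,S,c=cv2.connectedComponentsWithStats(red.astype(np.uint8))
print([at_z(*c[i],.09,k)[:2].round(4) for i in range(1,n) if S[i,4]>8])
A=cv2.resize(im[170:290,140:420],None,fx=2,fy=2,interpolation=cv2.INTER_CUBIC)
im,d=vision.get_image("side");B=cv2.resize(im[120:260,180:320],None,fx=2.3,fy=2.3,interpolation=cv2.INTER_CUBIC)
o=np.zeros((240+B.shape[0],560,3),np.uint8);o[:240]=A;o[240:,:B.shape[1]]=B;cv2.imwrite("pics/f2.png",o)
E
```

```text
behind t36.3 [0.4896 0.085  0.1378] yaw-0.41 F [-0.24  0.11 -0.21] M [ 0.02 -0.01  0.06] op0.0004
t36.7 [-0.1444 -0.316  -0.1335  0.0255  0.0851] -1.07
True
touch t38.1 [0.4884 0.1111 0.1365] yaw-0.38 F [ 0.87 -0.23  0.2 ] M [-0.08 -0.11  0.03] op0.0002
t38.5 [-0.0386 -0.0624  0.0159  0.002   0.1111] -1.07
t39.4 [-1.5467 -4.713  -2.931   0.026   0.1113] -5.34
y 0.1126 F 4.40
t40.2 [-1.6587 -6.9911 -2.1437  0.027   0.1114] -7.87
y 0.1140 F 6.68
t41.1 [-1.9265 -7.1129 -2.3007  0.0288  0.1114] -7.92
away t44.0 [ 0.4397 -0.0197  0.3295] yaw-0.02 F [1.04 0.49 0.18] M [-0.02 -0.05 -0.02] op-0.0002
147 [0.4893 0.1319 0.1545] [-0.01254285  0.13807951]
[array([0.5403, 0.3716]), array([0.4409, 0.3729])]
```

View pics/f2.png

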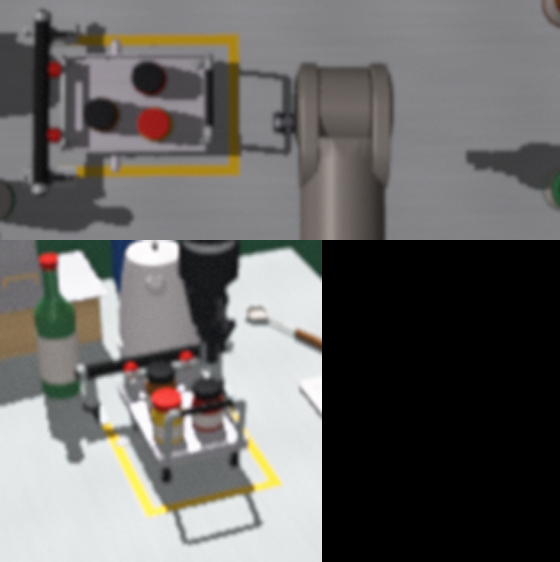

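The caddy moved by less than 0.5 mm, so the buffers were already seated square. It stands in the bay with its jars upright and the arm is clear, so I'm handing in.

```bash
python3 -c "
from station import *
arm.finish_job();print(readout.read_state()['clock'])"
```

```text
the job is handed in; nothing more can be done
the job is handed in; nothing more can be done
```

The caddy is parked in its bay against the bump rail, and the job was handed in at about 44 s of the 64 s allowed.

**What I did**
- **Straight push:** I gripped the handle and pushed the caddy about 107 mm straight so the castors would trail.
- **Steering and strip:** I then steered it about 24 mm sideways into the bay and rolled it over the strip. The highest push I saw there was about 3.3 N.
- **Pressing:** I found the rail by feel and held about 7.1 N for roughly 3 s. The highest sample was 8.5 N, noise included. I then let go.
- **Second press:** I pressed again with shut fingers at the middle of the handle, at about 6.9 N. The gripped press had not clearly shown both buffers sharing the load.

**Last checks**
- **Position:** The nose is within about 1 mm of the bay's centre line. Its yaw is about 0.3° off the bay direction, which is within measuring error. The second press moved the caddy less than 0.5 mm.
- **Surroundings:** All three jars are upright in the last picture. The kettle, oil bottle, pickle jars and olive jar are where they started, to within about 4 mm. The arm is clear of everything.

**Not confirmed**
- **Castors:** I never saw the castor angles directly. That they trailed straight is inferred from the distance rolled and the low forces. That they stand beyond the strip comes from the geometry and the forces felt while crossing.
- **Jar detection:** In its last run, after I let go, the network found only two of the three jars. All three are visible in the final picture.
- **Handle load:** During the gripped push the tool pressed down on the handle with about 5 to 9 N. That is not enough to lift any wheel.

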